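# Snap a control board onto its standoffs

## Task

Take the circuit board off the rubber block by its heatsink, lay it loosely over the three snap standoffs in the steel tray and let it go; then press it down beside one standoff at a time until all three have clicked through and the board is locked fully home. Press firmly but with care, since the board cracks if pushed much harder than the clicks need, and leave the other things on the bench where they are.

Things in the scene. Friction and masses are not known exactly. Their poses are not given: they have to be found in the camera images.
- board: Green circuit board 160 x 110 x 4 mm (x, y, z), about 0.3 kg, lying component side up on a black rubber block. Origin: centre of its underside; z up. Three through holes, 10 mm (x) by 14 mm (y): a near the -x edge, b and c in the +x corners, so it fits its standoffs one way round only. White connector 12 mm high between b and c; grey terminal blocks 13 mm high in the -x corners.
- heatsink (a point): Middle of the finned aluminium heatsink on the board's centre, the part to hold it by: 40 mm (x) by 24 mm (y), pinched along y, with bare board on both y sides. This point is 29 mm above the board's underside, 10 mm below the heatsink's top.
- tray: Fixed sheet steel tray, 210 x 160 mm, walls 18 mm high; in it an aluminium T frame with three white snap standoffs that match the board's holes when the board's origin and axes lie over the tray's. Origin: centre of its underside; z up. The standoffs' shoulders lie 26 to 36 mm above the underside; pushed with some 5 N the frame slides down 0 to 5 mm, to a stop that leaves them at 26 to 31 mm. Neither is measured.
- hole_a (a point): Centre of hole a at the board's underside, x, y = (-66, 0) mm in the board's frame.
- hole_b (a point): Centre of hole b at the board's underside, x, y = (66, 40) mm in the board's frame.
- hole_c (a point): Centre of hole c at the board's underside, x, y = (66, -40) mm in the board's frame.
- foot_a (a point): Point on the tray's floor, 3 mm above its underside, on the axis of standoff a, at (-66, 0) mm in the tray. Each standoff: foot 22 x 26 mm with a flat shoulder, above it a stem 8.5 (x) by 12.5 (y) mm for the board's hole, spring barbs on its two y sides, 18 mm across, 5 to 11 mm above the shoulder, and a tapered tip, 3 x 5 mm wide at its top 20 mm above the shoulder.
- foot_b (a point): The same for standoff b, at (66, 40) mm in the tray. A board laid over the standoffs rests on the sloping barbs with its underside about 8 mm above the shoulders. Pressed at one standoff, the frame first slides down to its stop; then the barbs are squeezed in, with a push that rises to some 7 to 14 N and drops as they snap out over the board's top.
- foot_c (a point): The same for standoff c, at (66, -40) mm in the tray. After the click the board stops hard on the shoulder; let go, pins push it up 1 mm against the barbs. Keep every push below 30 N: the board cracks at 35 N. Press slowly, since the push rises by up to 10 N per mm there.
- press_a (a point): Bare spot on the board's upper face, x, y = (-42, 0) mm in its frame, 4 mm above its underside, beside hole a towards the heatsink; free for about 20 mm (x) by 36 mm (y). About 4/5 of a push here goes to standoff a.
- press_b (a point): The same kind of spot beside hole b, at (42, 32) mm.
- press_c (a point): The same kind of spot beside hole c, at (42, -32) mm.
- pin_a (a joint): Brass spring pin, 5 mm thick, in the shoulder of standoff a: at 0 it stands 3.5 mm above the shoulder; the board's underside pushes it down (m, at most 0.0035). About 0.0025 once the board is locked under the barbs and let go; 0 while it rests on top of them.
- pin_b (a joint): Brass spring pin, 5 mm thick, in the shoulder of standoff b: at 0 it stands 3.5 mm above the shoulder; the board's underside pushes it down (m, at most 0.0035). About 0.0025 once the board is locked under the barbs and let go; 0 while it rests on top of them.
- pin_c (a joint): Brass spring pin, 5 mm thick, in the shoulder of standoff c: at 0 it stands 3.5 mm above the shoulder; the board's underside pushes it down (m, at most 0.0035). About 0.0025 once the board is locked under the barbs and let go; 0 while it rests on top of them.
- bearing: Loose steel ball-bearing ring, 38 mm across, 12 mm high, lying between tray and block. Origin: centre of its underside.
- battery: Loose black tool battery, 75 x 110 x 61 mm, on the bench on the right. Origin: centre of its underside.
- parts_bin: Loose open black plastic bin, 100 x 130 x 50 mm, on the bench on the left. Origin: centre of its underside.
Mind the look-alikes: they are no part of the job. Leave any brown or pink look-alike of the board alone.

How it is judged:
By the outcome, as a careful person would: the job done as asked, in the order asked, and still so for the second after the job is handed in, with the robot touching nothing.
It also fails if it takes over 61 s, if anything falls off the work surface, if the arm or the gripper's body presses on something with over 40 N, if the wrist force passes 120 N, or if a joint passes its speed limit or range.

## Robot

A 7-joint arm with a two-finger parallel gripper is mounted at the origin on the work surface. World frame = base frame: x ahead of the robot, y to its left, z up, the work surface at z = 0. Lengths are in mm, angles in rad, forces in N, time in s.
With the tool pointing down it reaches from about 350 to 900 mm from the base axis. Payload 7.2 kg.
Tool frame: the origin (TCP) lies midway between the tips of the shut fingers; the grasp point (between the pads) lies 19 mm behind it (ctrl.pinch_z is the distance from the TCP to the grasp point, in mm); z points along the fingers, x is the direction in which the jaws open and shut, and the axes are right-handed (so a half turn about z gives the same grasp; the last joint's range is limited). The gripper opens to 85 mm and grips with 20 to 120 N. Pads are 22 mm wide; open, the fingers measure 114 mm over their backs; the gripper's body (76 mm by 85 mm) begins 54 mm behind the grasp point. The pads swing forward as they close: fully open they stand 13 mm farther back than shut.
Start: joints at [1.046, 0.411, -0.013, 1.596, 0.006, 1.134, -0.082], TCP at [275.663, -560.926, 231.297] pointing down, gripper open.
Joint ranges: [-2.95, 2.95], [-0.29, 1.99], [-1.47, 1.44], [0.14, 2.54], [-1.03, 4.17], [0.13, 1.85], [-2.86, 2.86]. Speed limits (rad/s): [2.39, 2.39, 3.01, 3.01, 3.14, 3.14, 3.14].

## Interface

Orientations are given as a rotation vector (axis times angle).
In Python, from station import ctrl gives the robot as it stands. The module is installed in compiled form; this text tells all that it offers.
- The arm moves only by the tool jog_arm, never from a script. Its arguments are lists of equal length, an entry for each row: "translation": the shift along the world's x, y, z in m, a list of three; "twist": the turn, a rotation vector about the world's x, y, z in rad, a list of three; "fingers": the finger opening in m, from 0 to 0.0854. A call has exactly 8 rows; each row shifts and turns the pose as measured when the row begins; what a row does not reach is not made up. A row lasts 1/12 s, in which the tool goes at most 41.7 mm and 7.16 degrees, less where a joint would pass 70% of its speed; a pose out of reach is approached as far as the arm can. A call with a gripper value outside its range is refused whole. The fingers move at their own pace and stop on an object; "squeeze" is the grip in N (left out, the last holds). Time passes only in rows, so rows that do not move let the fingers close, or fill a call up. It gives the time, the measured TCP pose, the force and the opening at its end, in the units of the state.
- ctrl.get_obs(): the state, without advancing time (a new reading comes with each control period).
- ctrl.grab_frame(name): name is "scene" or "top" or "wrist"; returns the picture (384x512x3 uint8, blue, green, red); there is no depth.
- ctrl.camera_model(name): a dict with "K" (3x3 intrinsics, pixels), "eye" and "orientation" of the camera in the world. Camera axes: x right, y up, looking along -z (the intrinsics and any distortion apply to the point x, -y, -z); pixel columns grow to the right and rows downward; lengths in mm; the calibration is good to about 2 mm. A picture is of the moment at which its call begins: read the wrist's pose just before it. camera_model takes no time and is no camera call; for the wrist camera it gives the pose at the moment of the call.
- ctrl.hand_in(): hands the job in, once; it reports no verdict.
The state is a dict: "clock": time; "q": joint angles; "joint_vel": joint speeds; "joint_efforts": joint torques, N m; "eef_pos": TCP position; "ee_rot": TCP orientation; "wrist_force": force on the tool from outside, world axes, zero at the start; "torque": the same for the moment, N m; "finger_gap": opening from 0.0 (shut) to 1.0 (fully open).
Only numpy, scipy, OpenCV 4.12 (cv2) and the standard library are available. Lean on these libraries where they do the work, as an engineer would, in place of code of your own. Each camera call takes 0.05 s, during which the arm holds its last target.

## Working session

There is one attempt and no reset: what is moved stays moved. The work goes in short steps, Python scripts to look and compute and a tool call to move; the robot and the scene stay as the last step left them, time stands still between calls to the robot, and variables do not carry over. Pictures are saved under pics/ and viewed, and the job is handed in when it is done.

Besides the shell and the picture viewer there is one more tool, called after "Call:" as name(argument=value, ...) on one line, values as JSON. jog_arm: Moves the arm, as the interface text tells. Its arguments: {"type":"object","properties":{"translation":{"type":"array","items":{"type":"array","items":{"type":"number"}}},"twist":{"type":"array","items":{"type":"array","items":{"type":"number"}}},"fingers":{"type":"array","items":{"type":"number"}},"squeeze":{"type":"number"}},"required":["translation","twist","fingers"]}

```bash
mkdir -p pics; ls
python3 - <<'E'
from station import ctrl
import cv2
o=ctrl.get_obs()
for k,v in o.items(): print(k,v)
for n in ("scene","top","wrist"):
    m=ctrl.camera_model(n); print(n,m)
    cv2.imwrite(f"pics/{n}0.png",ctrl.grab_frame(n))
E
```

```text
pics
clock 0.0
q [ 1.04578613  0.41189018 -0.01271945  1.59708171  0.00559689  1.13429613
 -0.08220924]
joint_vel [-0.0013547   0.00075252  0.00158696  0.00048216 -0.00035182 -0.001671
  0.00135789]
joint_efforts [ 6.37566573e-04 -6.00625992e+01  6.82214107e-01 -2.99413383e+01
  1.36023725e-02  1.04901718e-02 -2.04669271e-05]
eef_pos [ 275.41880736 -560.46964321  230.44367611]
ee_rot [-2.66609888e+00  1.66032352e+00  2.27298716e-03]
wrist_force [-0.2705163   0.55107577 -0.00259834]
torque [ 0.01698256 -0.03362122  0.00282436]
finger_gap 1.004445951434192
scene {'K': array([[352.28059611,   0.        , 249.8911962 ],
       [  0.        , 352.28059611, 189.30443263],
       [  0.        ,   0.        ,   1.        ]]), 'eye': array([1312.44042771,  -29.15154092,  652.60108212]), 'orientation': array([0.81979158, 0.68768686, 1.31640383])}
top {'K': array([[374.33317362,   0.        , 258.06066803],
       [  0.        , 374.33317362, 193.08171345],
       [  0.        ,   0.        ,   1.        ]]), 'eye': array([ 304.70149132,   86.51870491, 1411.77375487]), 'orientation': array([ 0.09898494, -0.06525246, -1.54122792])}
wrist {'K': array([[315.65220264,   0.        , 258.05485633],
       [  0.        , 315.65220264, 191.29022162],
       [  0.        ,   0.        ,   1.        ]]), 'eye': array([ 349.15970467, -524.83507833,  373.02332528]), 'orientation': array([-0.28539446,  0.17992497, -1.10497338])}
```

View pics/scene0.png

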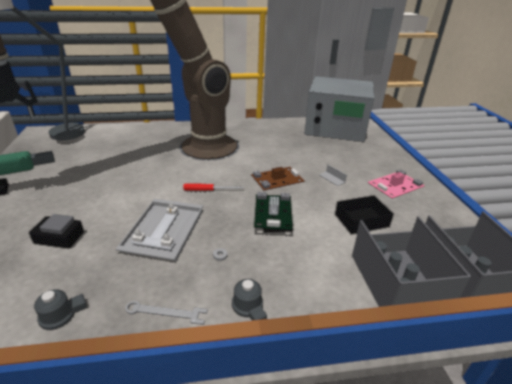

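View pics/top0.png

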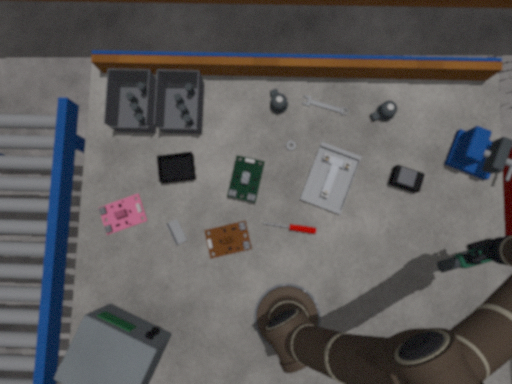

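View pics/wrist0.png

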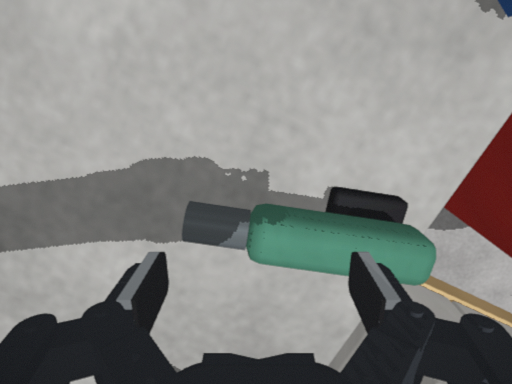

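The scene and top views show the green board (top px 246,179) to the left of the tray (330,179), with the bearing between them (291,145). The brown and pink boards are look-alikes. Next: helpers and rough positions.

```bash
cat > h.py <<'E'
import numpy as np, cv2
from scipy.spatial.transform import Rotation as R
class Cam:
    def __init__(s,m): s.K=np.array(m["K"]);s.e=np.array(m["eye"]);s.o=np.array(m["orientation"]);s.R=R.from_rotvec(s.o).as_matrix()
    def ray(s,u,v):
        p=np.linalg.solve(s.K,[u,v,1.]); d=s.R@[p[0],-p[1],-p[2]]; return d/np.linalg.norm(d)
    def plane(s,u,v,z):
        d=s.ray(u,v); return s.e+d*(z-s.e[2])/d[2]
    def proj(s,P):
        c=s.R.T@(np.array(P,float)-s.e); q=s.K@[c[0],-c[1],-c[2]]; return q[:2]/q[2]
def tri(obs):
    A=np.zeros((3,3));b=np.zeros(3)
    for c,(u,v) in obs:
        d=c.ray(u,v);M=np.eye(3)-np.outer(d,d);A+=M;b+=M@c.e
    p=np.linalg.solve(A,b)
    res=[np.linalg.norm((np.eye(3)-np.outer(c.ray(*uv),c.ray(*uv)))@(p-c.e)) for c,uv in obs]
    return p,res
E
python3 - <<'E'
from station import ctrl
from h import *
T=Cam(ctrl.camera_model("top"));S=Cam(ctrl.camera_model("scene"))
im=cv2.imread("pics/top0.png")
cv2.imwrite("pics/topz.png",cv2.resize(im[130:225,215:375],None,fx=5,fy=5,interpolation=cv2.INTER_CUBIC))
s=cv2.imread("pics/scene0.png")
cv2.imwrite("pics/scz.png",cv2.resize(s[180:270,110:310],None,fx=4,fy=4,interpolation=cv2.INTER_CUBIC))
hsv=cv2.cvtColor(im,cv2.COLOR_BGR2HSV)
m=cv2.inRange(hsv,(45,60,20),(90,255,255));m[:150]=0;m[210:]=0;m[:,:215]=0;m[:,280:]=0
c=max(cv2.findContours(m,0,2)[0],key=cv2.contourArea);r=cv2.minAreaRect(c);print("board",r)
for p in cv2.boxPoints(r): print(p,T.plane(*p,60).round(0))
for n,p,z in (("board",r[0],60),("tray",(330,179),20),("bearing",(291,145),6),("bin",(177,168),25),("batt",(406,179),61)): print(n,T.plane(*p,z).round(0))
E
```

```text
board ((245.41763305664062, 178.87059020996094), (27.007844924926758, 40.34907150268555), 12.528807640075684)
[227.85881 195.6353 ] [434. 227.  60.]
[236.61174 156.24706] [581. 201.  60.]
[262.97644 162.10588] [561. 103.  60.]
[254.22353 201.49413] [416. 131.  60.]
board [498. 165.  60.]
tray [ 511. -149.   20.]
bearing [640.  -2.   6.]
bin [537. 427.  25.]
batt [ 512. -415.   61.]
```

View pics/topz.png

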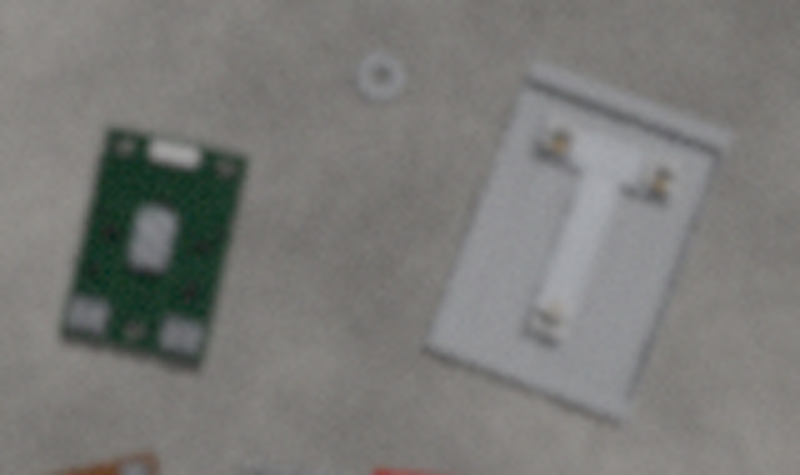

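View pics/scz.png

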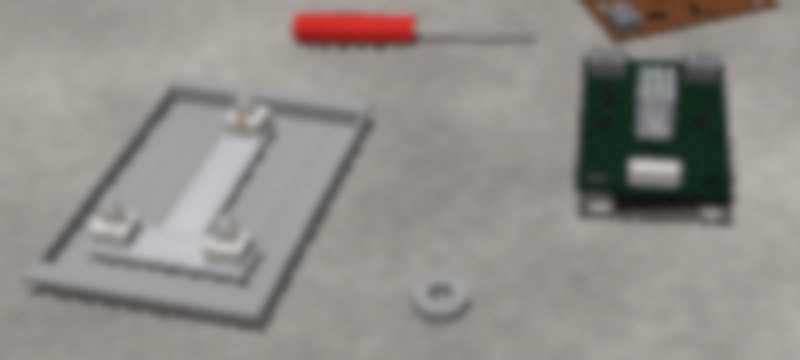

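Run:
```python
from station import ctrl
from h import *
o=ctrl.get_obs();Rt=R.from_rotvec(o["ee_rot"]).as_matrix();print(Rt.round(3), ctrl.pinch_z)
C=Cam(ctrl.camera_model("wrist"))
print("cam in tool",Rt.T@(C.e-o["eef_pos"]));print((Rt.T@C.R).round(3))
T=Cam(ctrl.camera_model("top"))
f=lambda x,y,z:T.plane(215+x/5,130+y/5,z)
a=f(548,312,35);b=f(560,135,35);c=f(662,178,35)
print(a,b,c); d=(b+c)/2-a; print(np.degrees(np.arctan2(d[1],d[0])),np.linalg.norm(d))
```

```text
[[ 0.441 -0.897 -0.001]
 [-0.897 -0.441  0.001]
 [-0.001  0.    -1.   ]] 18.700000000000003
cam in tool [   0.29470456  -81.89146184 -142.49506273]
[[ 1.     0.001  0.   ]
 [ 0.001 -0.949 -0.315]
 [ 0.     0.315 -0.949]]
[ 458.46100142 -126.85625079   35.        ] [ 591.27268427 -134.37888833   35.        ] [ 560.73620352 -210.08959279   35.        ]
-21.109227388319916 125.99850326144627
```

Call:
jog_arm(translation=[[0.02,0.034,0.01],[0.02,0.034,0.01],[0.02,0.034,0.01],[0.02,0.034,0.01],[0.02,0.034,0.01],[0.02,0.034,0.01],[0.02,0.034,0.01],[0.02,0.034,0.01]], twist=[[0,0,-0.1],[0,0,-0.1],[0,0,-0.1],[0,0,-0.1],[0,0,-0.1],[0,0,-0.1],[0,0,-0.1],[0,0,-0.1]], fingers=[0.085,0.085,0.085,0.085,0.085,0.085,0.085,0.085])

```text
clock: 0.82
eef_pos: [427.6, -286.0, 306.9]
ee_rot: [-1.744, 2.612, 0.018]
wrist_force: [1.1, -0.1, -0.1]
finger_gap: 0.992
```

Call:
jog_arm(translation=[[0.02,0.03,0.003],[0.02,0.03,0.003],[0.015,0.025,0],[0,0,0],[0,0,0],[0,0,0],[0,0,0],[0,0,0]], twist=[[0,0,-0.03],[0,0,0],[0,0,0],[0,0,0],[0,0,0],[0,0,0],[0,0,0],[0,0,0]], fingers=[0.085,0.085,0.085,0.085,0.085,0.085,0.085,0.085])

```text
clock: 1.48
eef_pos: [488.2, -186.9, 315.2]
ee_rot: [-1.709, 2.631, 0.018]
wrist_force: [-0.5, -0.4, 0.6]
finger_gap: 0.996
```

```bash
cat > shot.py <<'E'
import sys,pickle
from station import ctrl
from h import *
n=sys.argv[1]; o=ctrl.get_obs(); m=ctrl.camera_model("wrist"); im=ctrl.grab_frame("wrist")
cv2.imwrite(f"pics/{n}.png",im); pickle.dump((m,o),open(f"pics/{n}.pkl","wb"))
Rt=R.from_rotvec(o["ee_rot"]).as_matrix()
print(o["clock"],np.round(o["eef_pos"],1),"toolx yaw",np.degrees(np.arctan2(Rt[1,0],Rt[0,0])).round(1),"z",Rt[:,2].round(3),np.abs(o["joint_vel"]).max().round(3),np.round(o["wrist_force"],1))
E
python3 shot.py t1
```

```text
1.4833 [ 488.2 -186.9  315.2] toolx yaw -114.0 z [-0.002  0.012 -1.   ] 0.016 [-0.5 -0.4  0.6]
```

View pics/t1.png

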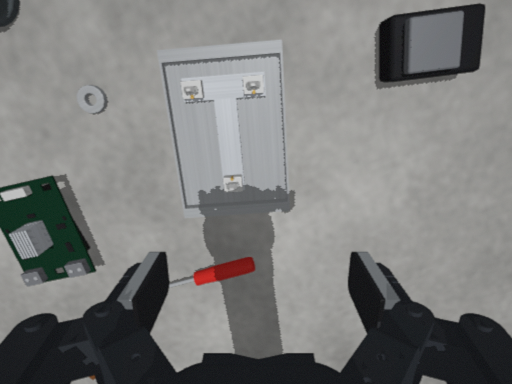

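View t1 shows the tray, with its standoffs near px (191,90), (254,84) and (233,182). The board is at the left edge. Going lower for a second view.

Call:
jog_arm(translation=[[-0.002,0.02,-0.03],[-0.002,0.02,-0.03],[-0.002,0.02,-0.03],[0,0,0],[0,0,0],[0,0,0],[0,0,0],[0,0,0]], twist=[[0,0,0.02],[0,0,0.01],[0,0,0],[0,0,0],[0,0,0],[0,0,0],[0,0,0],[0,0,0]], fingers=[0.085,0.085,0.085,0.085,0.085,0.085,0.085,0.085])

```text
clock: 2.2
eef_pos: [480.2, -135.6, 224.8]
ee_rot: [-1.726, 2.618, 0.008]
wrist_force: [0.4, -1.0, -1.0]
finger_gap: 0.993
```

```bash
python3 shot.py t2; python3 -c "
import cv2
for n,(x,y,w,h) in dict(t1=(160,35,135,185)).items():
    im=cv2.imread(f'pics/{n}.png')[y:y+h,x:x+w];cv2.imwrite(f'pics/{n}z.png',cv2.resize(im,None,fx=3.2,fy=3.2,interpolation=2))"
```

```text
2.2 [ 480.2 -135.6  224.8] toolx yaw -113.2 z [ 0.002  0.007 -1.   ] 0.019 [ 0.4 -1.  -1. ]
```

View pics/t2.png

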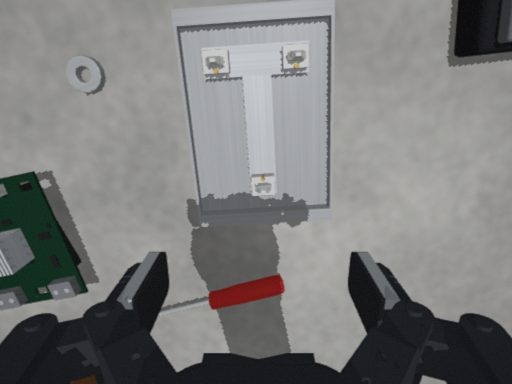

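View pics/t1z.png

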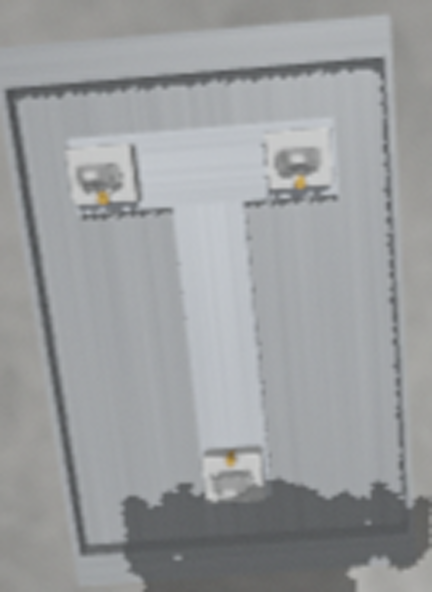

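```bash
python3 -c "
import cv2,numpy as np
for n,L in dict(t1=[(191,90),(254,84),(233,182)],t2=[(216,61),(296,55),(263,185)]).items():
    im=cv2.imread(f'pics/{n}.png')
    cv2.imwrite(f'pics/{n}s.png',np.hstack([cv2.resize(im[y-20:y+20,x-20:x+20],None,fx=6.5,fy=6.5,interpolation=2) for x,y in L]))
a=cv2.imread('pics/t1s.png');b=cv2.imread('pics/t2s.png');cv2.imwrite('pics/ts.png',np.vstack([a,b]))"
```

```text
(no output)
```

View pics/ts.png

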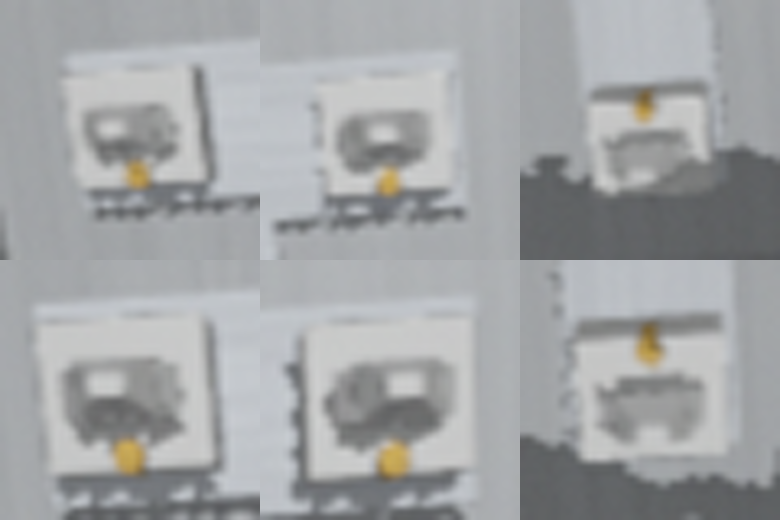

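```bash
cat > tr.py <<'E'
from h import *
import pickle
C={n:Cam(pickle.load(open(f"pics/{n}.pkl","rb"))[0]) for n in("t1","t2")}
ctr=dict(t1=dict(b=(191,90),c=(254,84),a=(233,182)),t2=dict(b=(216,61),c=(296,55),a=(263,185)))
px=lambda n,k,t:(ctr[n][k][0]-20+(t[0]+.5)/6.5-.5,ctr[n][k][1]-20+(t[1]+.5)/6.5-.5)
tip=dict(t1=dict(b=(112,130),c=(122,131),a=(118,178)),t2=dict(b=(107,123),c=(145,124),a=(133,173)))
sh=dict(t1=dict(b=(136,128),c=(123,137),a=(131,142)),t2=dict(b=(128,135),c=(129.5,141),a=(133.5,139)))
pin=dict(t1=dict(b=(138,174),c=(129,182),a=(124,107)),t2=dict(b=(129,197),c=(134,200),a=(130,87)))
for nm,D in(("tip",tip),("sh",sh),("pin",pin)):
    P={}
    for k in"abc":
        P[k],r=tri([(C[n],px(n,k,D[n][k])) for n in C]);print(nm,k,P[k].round(1),np.round(r,2))
    m=(P["b"]+P["c"])/2;d=m-P["a"];y=P["b"]-P["c"]
    print("  len",np.linalg.norm(d[:2]).round(1),np.linalg.norm(y[:2]).round(1),"yaw",np.degrees(np.arctan2(d[1],d[0])).round(1),np.degrees(np.arctan2(-y[0],y[1])).round(1),"origin",((m+P["a"])/2).round(1))
    z=55 if nm=="tip" else 33
    for n in C:
        P={k:C[n].plane(*px(n,k,D[n][k]),z) for k in"abc"};m=(P["b"]+P["c"])/2;d=m-P["a"];y=P["b"]-P["c"]
        print("  plane",z,n,np.linalg.norm(d[:2]).round(1),np.linalg.norm(y[:2]).round(1),np.degrees(np.arctan2(d[1],d[0])).round(1),np.degrees(np.arctan2(-y[0],y[1])).round(1),((m+P["a"])/2).round(1))
E
python3 tr.py
```

```text
tip a [ 458.8 -129.9   55.8] [0.24 0.24]
tip b [ 594.5 -136.3   51.8] [0.06 0.06]
tip c [ 568.2 -211.3   49. ] [0.25 0.25]
  len 130.2 79.5 yaw -19.7 -19.4 origin [ 520.1 -151.9   53.1]
  plane 55 t1 130.8 78.8 -19.9 -19.2 [ 519.8 -151.9   55. ]
  plane 55 t2 129.7 78.5 -19.7 -19.7 [ 519.8 -151.8   55. ]
sh a [ 457.2 -129.6   29.3] [0.78 0.78]
sh b [ 594.5 -136.2   29.6] [0. 0.]
sh c [ 567.4 -210.6   32.3] [0.11 0.11]
  len 131.3 79.2 yaw -19.5 -20.0 origin [ 519.1 -151.5   30.1]
  plane 33 t1 129.4 78.4 -19.4 -20.0 [ 519.9 -152.3   33. ]
  plane 33 t2 130.7 78.7 -19.6 -20.0 [ 519.1 -151.6   33. ]
pin a [ 466.6 -132.9   33.7] [0.14 0.14]
pin b [ 586.6 -132.5   29.6] [0.07 0.07]
pin c [ 559.3 -208.2   32.8] [0.03 0.03]
  len 112.8 80.5 yaw -19.4 -19.8 origin [ 519.8 -151.6   32.4]
  plane 33 t1 112.9 79.8 -19.6 -19.8 [ 519.7 -151.7   33. ]
  plane 33 t2 113.0 80.0 -19.6 -19.6 [ 519.5 -151.6   33. ]
```

Tray measured: origin ≈ (519.7, -151.8), yaw ≈ -19.6°, shoulders ≈ 31 mm, tips ≈ 52 mm. The lengths 130 and 79 agree with 132 and 80. Now to the board.

Call:
jog_arm(translation=[[0,0.04,0.005],[0,0.04,0.005],[0,0.04,0.005],[0,0.04,0.005],[0,0.04,0.005],[0,0.04,0.005],[0,0.04,0.005],[0,0.03,0]], twist=[[0,0,0.03],[0,0,0.03],[0,0,0.03],[0,0,0.03],[0,0,0.03],[0,0,0.03],[0,0,0.03],[0,0,0.03]], fingers=[0.085,0.085,0.085,0.085,0.085,0.085,0.085,0.085])

```text
clock: 2.92
eef_pos: [482.9, 173.0, 268.9]
ee_rot: [-1.999, 2.402, -0.009]
wrist_force: [0.2, -1.2, 0.9]
finger_gap: 0.994
```

Call:
jog_arm(translation=[[0,0,0],[0,0,0],[0,0,0],[0,0,0],[0,0,0],[0,0,0],[0,0,0],[0,0,0]], twist=[[0,0,0],[0,0,0],[0,0,0],[0,0,0],[0,0,0],[0,0,0],[0,0,0],[0,0,0]], fingers=[0.085,0.085,0.085,0.085,0.085,0.085,0.085,0.085])

```text
clock: 3.58
eef_pos: [484.9, 174.7, 271.8]
ee_rot: [-1.997, 2.397, -0.011]
wrist_force: [0.3, -0.2, 0.7]
finger_gap: 0.998
```

```bash
python3 shot.py b1
```

```text
3.5833 [484.9 174.7 271.8] toolx yaw -100.4 z [ 0.021  0.008 -1.   ] 0.013 [ 0.3 -0.2  0.7]
```

View pics/b1.png

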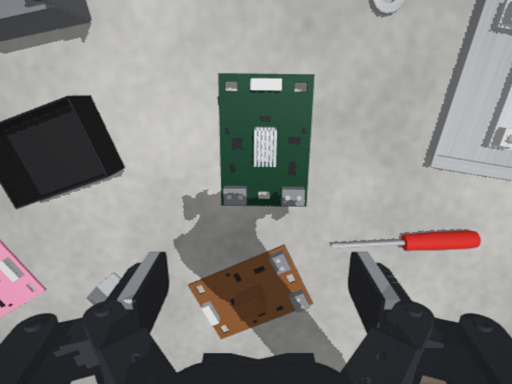

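View b1 shows the board centred at (266,140), heatsink at (265,147), connector at (266,85) and terminal blocks at (235,195) and (292,196). Closer second view, with a tilt trim.

Call:
jog_arm(translation=[[0,-0.015,-0.03],[0,-0.015,-0.03],[0,-0.015,-0.025],[0,0,0],[0,0,0],[0,0,0],[0,0,0],[0,0,0]], twist=[[0.008,0.01,0],[0,0.01,0],[0,0,0],[0,0,0],[0,0,0],[0,0,0],[0,0,0],[0,0,0]], fingers=[0.085,0.085,0.085,0.085,0.085,0.085,0.085,0.085])

```text
clock: 4.3
eef_pos: [487.0, 130.6, 189.1]
ee_rot: [-1.998, 2.399, 0.017]
wrist_force: [0.9, -0.1, 0.9]
finger_gap: 0.997
```

```bash
python3 shot.py b2; python3 -c "
import cv2,numpy as np
im=cv2.imread('pics/b1.png');cv2.imwrite('pics/b1z.png',cv2.resize(im[60:220,205:325],None,fx=3.7,fy=3.7,interpolation=2))"
```

```text
4.3 [487.  130.6 189.1] toolx yaw -100.4 z [ 0.008  0.02  -1.   ] 0.023 [ 0.9 -0.1  0.9]
```

View pics/b2.png

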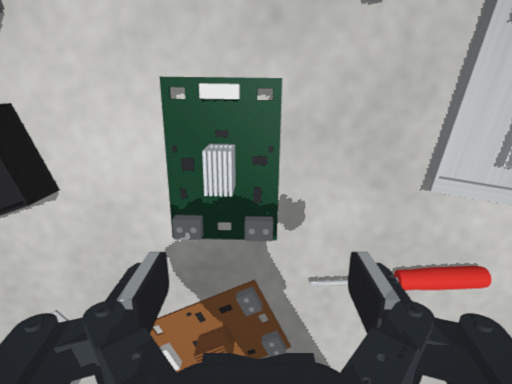

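View pics/b1z.png

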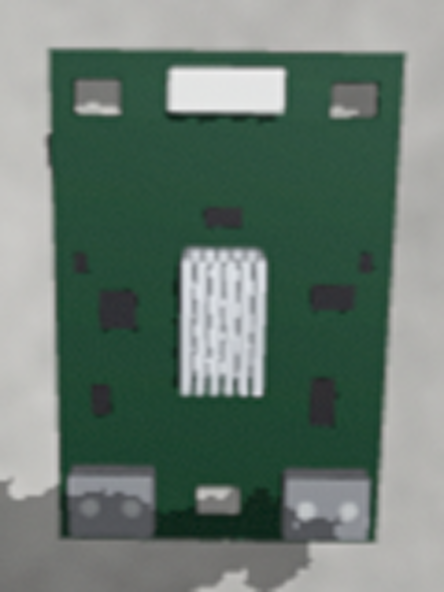

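```bash
cat > br.py <<'E'
from h import *
import pickle,sys
def quad(n,box):
    im=cv2.imread(f"pics/{n}.png");hsv=cv2.cvtColor(im,cv2.COLOR_BGR2HSV)
    m=cv2.inRange(hsv,(50,90,15),(90,255,255));k=np.zeros_like(m);x0,y0,x1,y1=box;k[y0:y1,x0:x1]=m[y0:y1,x0:x1]
    pts=np.vstack([c for c in cv2.findContours(k,0,1)[0] if cv2.contourArea(c)>30])
    h=cv2.convexHull(pts)
    e=cv2.approxPolyN(h,4) if hasattr(cv2,'approxPolyN') else cv2.approxPolyDP(h,8,True)
    return e.reshape(-1,2).astype(float)
C={n:Cam(pickle.load(open(f"pics/{n}.pkl","rb"))[0]) for n in("b1","b2")}
Q={}
for n,box in(("b1",(210,65,320,215)),("b2",(150,70,290,247))):
    q=quad(n,box);c=q.mean(0);q=q[np.argsort(np.arctan2(q[:,1]-c[1],q[:,0]-c[0]))]; # TL,TR,BR,BL
    Q[n]=q;print(n,q.round(1).tolist())
P=[]
for i,nm in enumerate(("TL","TR","BR","BL")):
    p,r=tri([(C[n],Q[n][i]) for n in C]);P.append(p);print(nm,p.round(1),np.round(r,2))
def rep(P):
    P=np.array(P);d=(P[0]+P[1]-P[2]-P[3])/2;y=(P[0]+P[3]-P[1]-P[2])/2
    print(" len",np.linalg.norm(d[:2]).round(1),np.linalg.norm(y[:2]).round(1),"yaw",np.degrees(np.arctan2(d[1],d[0])).round(1),np.degrees(np.arctan2(-y[0],y[1])).round(1),"c",P.mean(0).round(1))
rep(P)
for z in(44,50,56,62):
  for n in C: print(z,n,end="");rep([C[n].plane(*q,z) for q in Q[n]])
# hole centres in px
H=dict(b1=[((98,95)),((354,99)),((217,499))])
h1=[(205+(x+.5)/3.7-.5,60+(y+.5)/3.7-.5) for x,y in H["b1"]]
print(h1)
E
python3 br.py; python3 -c "
import cv2
im=cv2.imread('pics/b2.png');cv2.imwrite('pics/b2z.png',cv2.resize(im[70:245,155:290],None,fx=3.4,fy=3.4,interpolation=2))"
```

```text
b1 [[218.0, 73.0], [313.0, 75.0], [304.0, 231.0], [222.0, 192.0]]
b2 [[160.0, 77.0], [281.0, 78.0], [276.0, 239.0], [173.0, 237.0]]
TL [593.1 204.7  32.1] [0.18 0.18]
TR [572.   97.7  26.7] [0.4 0.4]
BR [339.3 131.8 -89.4] [14.42 14.42]
BL [461.7 219.3  78.1] [5.52 5.52]
 len 183.7 120.9 yaw -7.6 -36.4 c [491.5 163.4  11.9]
44 b1 len 162.9 107.7 yaw -10.8 -25.0 c [501.8 167.1  44. ]
44 b2 len 152.8 104.4 yaw -11.1 -11.0 c [507.  164.5  44. ]
50 b1 len 160.3 105.9 yaw -10.8 -25.0 c [502.8 167.   50. ]
50 b2 len 149.6 102.2 yaw -11.1 -11.0 c [508.3 163.4  50. ]
56 b1 len 157.6 104.2 yaw -10.8 -25.0 c [503.7 166.9  56. ]
56 b2 len 146.4 100.0 yaw -11.1 -11.0 c [509.5 162.3  56. ]
62 b1 len 155.0 102.5 yaw -10.8 -25.0 c [504.7 166.7  62. ]
62 b2 len 143.2 97.9 yaw -11.1 -11.0 c [510.7 161.3  62. ]
[(231.1216216216216, 85.3108108108108), (300.31081081081084, 86.39189189189189), (263.2837837837838, 194.5)]
```

View pics/b2z.png

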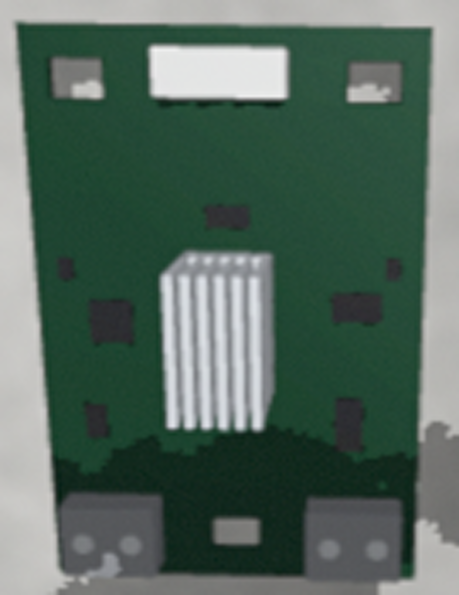

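```bash
cat > br2.py <<'E'
from h import *
import pickle
C={n:Cam(pickle.load(open(f"pics/{n}.pkl","rb"))[0]) for n in("b1","b2")}
S=dict(b1=(205,60,3.7),b2=(155,70,3.4))
px=lambda n,t:(S[n][0]+(t[0]+.5)/S[n][2]-.5,S[n][1]+(t[1]+.5)/S[n][2]-.5)
D=dict(corner=dict(b1=[(49,49),(405,53),(377,541),(60,537)],b2=[(17,23),(432,29),(413,577),(60,573)]),
 hole=dict(b1=[(98,97),(354,99.5),(218,501)],b2=[(77.5,78.5),(374,82),(237,531)]),
 sinktop=dict(b1=[(183,262),(266,262),(264,396),(180,394)],b2=[(162,273),(266,273),(264,430),(165,428)]))
def rep(P,s=""):
    P=np.array(P)
    if len(P)==3: P=np.array([P[0],P[1],P[2],P[2]]); y=P[0]-P[1]
    else: y=(P[0]+P[3]-P[1]-P[2])/2
    d=(P[0]+P[1]-P[2]-P[3])/2
    print(s,"len",np.linalg.norm(d[:2]).round(1),np.linalg.norm(y[:2]).round(1),"yaw",np.degrees(np.arctan2(d[1],d[0])).round(1),np.degrees(np.arctan2(-y[0],y[1])).round(1),"c",P.mean(0).round(1))
for k,v in D.items():
    P=[]
    for i in range(len(v["b1"])):
        p,r=tri([(C[n],px(n,v[n][i])) for n in C]);P.append(p);print(k,i,p.round(1),np.round(r,2))
    rep(P,"tri")
    z=np.mean([p[2] for p in P])
    for n in C: rep([C[n].plane(*px(n,t),z) for t in v[n]],f"{n}@{z:.0f}")
E
python3 br2.py
```

```text
corner 0 [593.4 204.7  32.5] [0.01 0.01]
corner 1 [572.1  97.5  34.4] [0.16 0.16]
corner 2 [417.8 128.   37. ] [0.32 0.32]
corner 3 [437.4 235.2  35.1] [0.34 0.34]
tri len 158.2 109.1 yaw -11.1 -10.8 c [505.2 166.4  34.8]
b1@35 len 158.6 109.4 yaw -11.1 -11.0 c [504.9 166.3  34.8]
b2@35 len 158.7 108.7 yaw -11.3 -10.9 c [504.8 166.3  34.8]
hole 0 [577.  192.9  31.5] [0.02 0.02]
hole 1 [561.7 114.7  33.8] [0.01 0.01]
hole 2 [439.  179.5  29.4] [0.01 0.01]
tri len 132.8 79.7 yaw -11.2 -11.1 c [504.2 166.6  31. ]
b1@32 len 132.1 79.9 yaw -11.2 -11.0 c [504.5 166.5  31.5]
b2@32 len 131.8 79.6 yaw -11.0 -11.1 c [504.6 166.4  31.5]
sinktop 0 [526.3 174.7  66.1] [0.53 0.53]
sinktop 1 [520.4 150.3  57. ] [0.18 0.18]
sinktop 2 [482.1 157.8  68.3] [0.13 0.13]
sinktop 3 [487.7 182.7  70. ] [0.14 0.14]
tri len 39.2 25.3 yaw -11.4 -13.0 c [504.1 166.4  65.3]
b1@65 len 40.3 25.2 yaw -11.2 -11.1 c [503.7 166.5  65.3]
b2@65 len 41.5 26.2 yaw -12.6 -10.8 c [504.1 166.6  65.3]
```

Board measured: origin ≈ (504.6, 166.4), yaw ≈ -11.1°, top face z ≈ 34.8. The hole spacing of 132 and 79.7 matches. Going above the heatsink.

Call:
jog_arm(translation=[[0.006,0.012,-0.03],[0.006,0.012,-0.03],[0.0055,0.012,-0.025],[0,0,0],[0,0,0],[0,0,0],[0,0,0],[0,0,0]], twist=[[-0.01,0.004,-0.006],[-0.01,0.004,-0.006],[0,0,0],[0,0,0],[0,0,0],[0,0,0],[0,0,0],[0,0,0]], fingers=[0.085,0.085,0.085,0.085,0.085,0.085,0.085,0.085])

```text
clock: 5.02
eef_pos: [510.7, 172.1, 111.6]
ee_rot: [-1.988, 2.412, -0.011]
wrist_force: [-0.2, -1.3, 0.7]
finger_gap: 0.996
```

```bash
python3 shot.py g1
```

```text
5.0167 [510.7 172.1 111.6] toolx yaw -101.0 z [ 0.017  0.005 -1.   ] 0.025 [-0.2 -1.3  0.7]
```

View pics/g1.png

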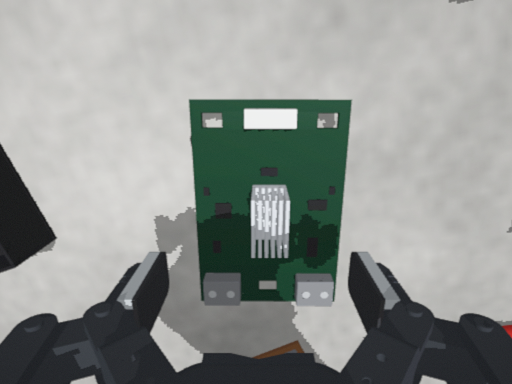

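Call:
jog_arm(translation=[[-0.003,-0.003,-0.01],[-0.002,-0.002,-0.015],[-0.001,-0.001,-0.01],[0,0,-0.005],[0,0,0],[0,0,0],[0,0,0],[0,0,0]], twist=[[-0.002,0.008,0],[-0.002,0.008,0],[0,0,0],[0,0,0],[0,0,0],[0,0,0],[0,0,0],[0,0,0]], fingers=[0.085,0.085,0.085,0.085,0.085,0.085,0.085,0.085])

```text
clock: 5.73
eef_pos: [504.4, 163.2, 68.6]
ee_rot: [-1.994, 2.427, -0.002]
wrist_force: [0.9, -0.3, -0.4]
finger_gap: 0.994
```

```bash
cat > st.py <<'E'
from station import ctrl
from h import *
o=ctrl.get_obs();Rt=R.from_rotvec(o["ee_rot"]).as_matrix()
print(o["clock"],np.round(o["eef_pos"],1),"toolx yaw",np.degrees(np.arctan2(Rt[1,0],Rt[0,0])).round(1),"z",Rt[:,2].round(3),np.round(o["wrist_force"],1),round(o["finger_gap"],3))
E
python3 st.py
```

```text
5.7333 [504.4 163.2  68.6] toolx yaw -101.2 z [ 0.001 -0.    -1.   ] [ 0.9 -0.3 -0.4] 0.994
```

Call:
jog_arm(translation=[[0,0.002,-0.008],[0,0.001,-0.008],[0,0,-0.006],[0,0,-0.003],[0,0,-0.001],[0,0,0],[0,0,0],[0,0,0]], twist=[[0,0,0],[0,0,0],[0,0,0],[0,0,0],[0,0,0],[0,0,0],[0,0,0],[0,0,0]], fingers=[0.085,0.085,0.085,0.085,0.085,0.085,0.085,0.085])

```text
clock: 6.4
eef_pos: [504.7, 167.3, 40.1]
ee_rot: [-1.994, 2.425, -0.002]
wrist_force: [0.3, -0.8, 0.1]
finger_gap: 0.997
```

```bash
python3 st.py
```

```text
6.4 [504.7 167.3  40.1] toolx yaw -101.1 z [ 0.002  0.    -1.   ] [ 0.3 -0.8  0.1] 0.997
```

Call:
jog_arm(translation=[[0,-0.0005,0.001],[0,0,0],[0,0,0],[0,0,0],[0,0,0],[0,0,0],[0,0,0],[0,0,0]], twist=[[0,0,0],[0,0,0],[0,0,0],[0,0,0],[0,0,0],[0,0,0],[0,0,0],[0,0,0]], fingers=[0.05,0.04,0.03,0.015,0.015,0.015,0.015,0.015], squeeze=50)

```text
clock: 7.07
eef_pos: [505.5, 166.8, 42.4]
ee_rot: [-1.993, 2.424, -0.003]
wrist_force: [0.7, 0.4, 0.0]
finger_gap: 0.273
```

```bash
python3 st.py
```

```text
7.0667 [505.5 166.8  42.4] toolx yaw -101.2 z [ 0.004  0.001 -1.   ] [0.7 0.4 0. ] 0.273
```

Call:
jog_arm(translation=[[0,0,0.005],[0,0,0.015],[0,0,0.02],[0,0,0.02],[0,-0.01,0.01],[0,-0.02,0],[0,-0.03,0],[0,-0.03,0]], twist=[[0,0,0],[0,0,0],[0,0,0],[0,0,0],[0,0,-0.02],[0,0,-0.02],[0,0,-0.02],[0,0,-0.02]], fingers=[0.015,0.015,0.015,0.015,0.015,0.015,0.015,0.015])

```text
clock: 7.73
eef_pos: [501.4, 79.3, 114.5]
ee_rot: [-1.903, 2.498, 0.005]
wrist_force: [0.0, -0.4, -3.1]
finger_gap: 0.272
```

```bash
python3 st.py
```

```text
7.7333 [501.4  79.3 114.5] toolx yaw -105.4 z [-0.001  0.003 -1.   ] [ 0.  -0.4 -3.1] 0.272
```

Call:
jog_arm(translation=[[0.002,-0.035,0],[0.002,-0.035,0],[0.002,-0.035,0],[0.002,-0.035,0],[0.002,-0.035,0],[0.002,-0.025,0],[0.002,-0.015,0],[0,-0.005,0]], twist=[[0,0,-0.015],[0,0,-0.015],[0,0,-0.015],[0,0,-0.01],[0,0,-0.01],[0,0,0],[0,0,0],[0,0,0]], fingers=[0.015,0.015,0.015,0.015,0.015,0.015,0.015,0.015])

```text
clock: 8.4
eef_pos: [507.5, -164.3, 113.7]
ee_rot: [1.79, -2.575, -0.003]
wrist_force: [0.5, -0.2, -3.7]
finger_gap: 0.269
```

```bash
python3 st.py
```

```text
8.4 [ 507.5 -164.3  113.7] toolx yaw -110.4 z [-0.005 -0.002 -1.   ] [ 0.5 -0.2 -3.7] 0.269
```

Call:
jog_arm(translation=[[0.005,0.004,-0.004],[0.004,0.004,-0.005],[0.002,0.002,-0.005],[0,0,-0.002],[0,0,0],[0,0,0],[0,0,0],[0,0,0]], twist=[[0.002,-0.004,0.01],[0,0,0],[0,0,0],[0,0,0],[0,0,0],[0,0,0],[0,0,0],[0,0,0]], fingers=[0.015,0.015,0.015,0.015,0.015,0.015,0.015,0.015])

```text
clock: 9.07
eef_pos: [517.9, -147.2, 94.4]
ee_rot: [1.812, -2.564, -0.01]
wrist_force: [-0.2, -0.1, -2.2]
finger_gap: 0.273
```

```bash
python3 shot.py p1
```

```text
9.0667 [ 517.9 -147.2   94.4] toolx yaw -109.5 z [-0.005  0.004 -1.   ] 0.01 [-0.2 -0.1 -2.2]
```

View pics/p1.png

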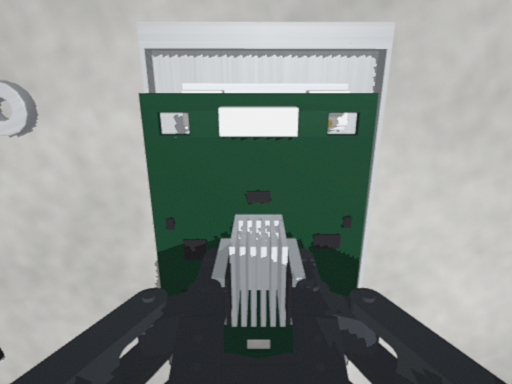

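Run:
```python
from h import *
import pickle
m,o=pickle.load(open("pics/p1.pkl","rb"));c=Cam(m)
im=cv2.imread("pics/p1.png")
cv2.imwrite("pics/p1z.png",np.hstack([cv2.resize(im[y-20:y+20,x-25:x+25],None,fx=5,fy=5,interpolation=2) for x,y in((175,123),(342,123),(258,344))]))
for z in(82,84.5,87):
    P=np.array([c.plane(*u,z) for u in((175,123),(342,123),(258.5,344))]);mm=(P[0]+P[1])/2;d=mm-P[2];y=P[0]-P[1]
    print(z,np.linalg.norm(d).round(1),np.linalg.norm(y).round(1),np.degrees(np.arctan2(d[1],d[0])).round(1),np.degrees(np.arctan2(-y[0],y[1])).round(1),((mm+P[2])/2).round(1))
```

```text
82 134.2 80.4 -19.5 -19.5 [ 516.1 -146.2   82. ]
84.5 132.1 79.1 -19.5 -19.5 [ 517.4 -146.6   84.5]
87 129.9 77.8 -19.5 -19.5 [ 518.7 -147.1   87. ]
```

View pics/p1z.png

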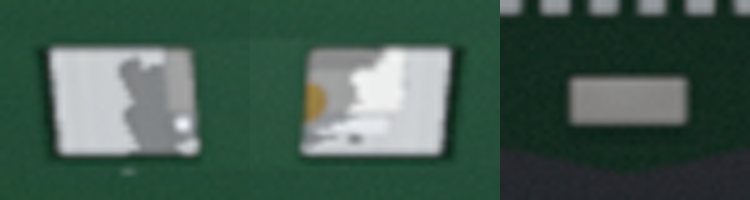

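Held board checks out: hole lengths 132 and 79, yaw -19.5°, centre at TCP + (0, 0.4). Aligning and lowering to just above the tips.

Call:
jog_arm(translation=[[0.001,-0.002,-0.006],[0.0008,-0.002,-0.008],[0,-0.001,-0.005],[0,0,-0.002],[0,0,0],[0,0,0],[0,0,0],[0,0,0]], twist=[[-0.004,-0.005,0],[0,0,0],[0,0,0],[0,0,0],[0,0,0],[0,0,0],[0,0,0],[0,0,0]], fingers=[0.015,0.015,0.015,0.015,0.015,0.015,0.015,0.015])

```text
clock: 9.78
eef_pos: [519.6, -153.5, 71.0]
ee_rot: [-1.812, 2.566, -0.002]
wrist_force: [-0.2, -0.5, -2.5]
finger_gap: 0.273
```

```bash
python3 st.py
```

```text
9.7833 [ 519.6 -153.5   71. ] toolx yaw -109.6 z [ 0.001 -0.001 -1.   ] [-0.2 -0.5 -2.5] 0.273
```

Call:
jog_arm(translation=[[0.0004,0.001,-0.002],[0,0,-0.003],[0,0,-0.003],[0,0,-0.002],[0,0,-0.001],[0,0,0],[0,0,0],[0,0,0]], twist=[[0,0,0],[0,0,0],[0,0,0],[0,0,0],[0,0,0],[0,0,0],[0,0,0],[0,0,0]], fingers=[0.015,0.015,0.015,0.015,0.015,0.015,0.015,0.015])

```text
clock: 10.45
eef_pos: [520.4, -152.3, 59.3]
ee_rot: [-1.811, 2.566, -0.003]
wrist_force: [0.2, -0.3, -2.6]
finger_gap: 0.276
```

```bash
python3 shot.py p2
```

```text
10.45 [ 520.4 -152.3   59.3] toolx yaw -109.6 z [ 0.002 -0.001 -1.   ] 0.001 [ 0.2 -0.3 -2.6]
```

View pics/p2.png

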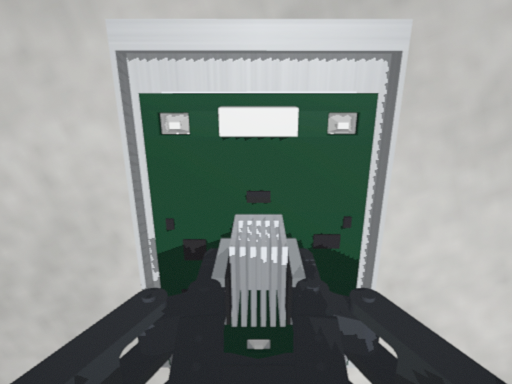

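View p2 shows tips centred in holes b (175,124) and c (343,124), with tip a inside its hole (258,344). Lowering on.

Call:
jog_arm(translation=[[0,0,-0.001],[0,0,-0.001],[0,0,-0.001],[0,0,-0.001],[0,0,-0.0005],[0,0,0],[0,0,0],[0,0,0]], twist=[[0,0,0],[0,0,0],[0,0,0],[0,0,0],[0,0,0],[0,0,0],[0,0,0],[0,0,0]], fingers=[0.015,0.015,0.015,0.015,0.015,0.015,0.015,0.015])

```text
clock: 11.17
eef_pos: [520.7, -152.4, 54.6]
ee_rot: [-1.811, 2.565, -0.003]
wrist_force: [-0.5, 0.4, -3.0]
finger_gap: 0.273
```

```bash
python3 st.py
```

```text
11.1667 [ 520.7 -152.4   54.6] toolx yaw -109.6 z [ 0.002 -0.001 -1.   ] [-0.5  0.4 -3. ] 0.273
```

Call:
jog_arm(translation=[[0,0,-0.0006],[0,0,-0.0006],[0,0,-0.0006],[0,0,-0.0006],[0,0,-0.0004],[0,0,0],[0,0,0],[0,0,0]], twist=[[0,0,0],[0,0,0],[0,0,0],[0,0,0],[0,0,0],[0,0,0],[0,0,0],[0,0,0]], fingers=[0.015,0.015,0.015,0.015,0.015,0.015,0.015,0.015])

```text
clock: 11.83
eef_pos: [520.3, -152.4, 51.4]
ee_rot: [-1.811, 2.566, -0.003]
wrist_force: [-0.1, 0.7, -3.0]
finger_gap: 0.274
```

```bash
python3 st.py
```

```text
11.8333 [ 520.3 -152.4   51.4] toolx yaw -109.6 z [ 0.002 -0.001 -1.   ] [-0.1  0.7 -3. ] 0.274
```

Call:
jog_arm(translation=[[0,0,-0.0004],[0,0,-0.0004],[0,0,-0.0004],[0,0,-0.0004],[0,0,-0.0004],[0,0,0],[0,0,0],[0,0,0]], twist=[[0,0,0],[0,0,0],[0,0,0],[0,0,0],[0,0,0],[0,0,0],[0,0,0],[0,0,0]], fingers=[0.015,0.015,0.015,0.015,0.015,0.015,0.015,0.015])

```text
clock: 12.5
eef_pos: [520.4, -152.4, 50.4]
ee_rot: [-1.81, 2.566, -0.003]
wrist_force: [-1.4, 0.5, -0.0]
finger_gap: 0.276
```

```bash
python3 st.py
```

```text
12.5 [ 520.4 -152.4   50.4] toolx yaw -109.6 z [ 0.002 -0.001 -1.   ] [-1.4  0.5 -0. ] 0.276
```

The weight has come off onto the barbs (-3 to 0 N). Releasing and rising.

Call:
jog_arm(translation=[[0,0,0],[0,0,0],[0,0,0],[0,0,0.004],[0,0,0.01],[0,0,0.015],[0,0,0.02],[0,0,0.02]], twist=[[0,0,0],[0,0,0],[0,0,0],[0,0,0],[0,0,0],[0,0,0],[0,0,0],[0,0,0]], fingers=[0.03,0.04,0.05,0.06,0.06,0.06,0.06,0.06])

```text
clock: 13.17
eef_pos: [519.3, -151.8, 120.4]
ee_rot: [1.812, -2.565, -0.002]
wrist_force: [0.5, 0.3, 0.2]
finger_gap: 0.701
```

Call:
jog_arm(translation=[[0,0,0.02],[0,0,0.01],[0,0,0],[0,0,0],[0,0,0],[0,0,0],[0,0,0],[0,0,0]], twist=[[0,0,0],[0,0,0],[0,0,0],[0,0,0],[0,0,0],[0,0,0],[0,0,0],[0,0,0]], fingers=[0.06,0.06,0.06,0.03,0,0,0,0])

```text
clock: 13.83
eef_pos: [520.5, -152.0, 155.9]
ee_rot: [-1.811, 2.564, -0.005]
wrist_force: [-0.2, -0.1, 1.3]
finger_gap: 0.01
```

```bash
python3 shot.py r1
```

```text
13.8333 [ 520.5 -152.   155.9] toolx yaw -109.5 z [ 0.004 -0.001 -1.   ] 0.013 [-0.2 -0.1  1.3]
```

View pics/r1.png

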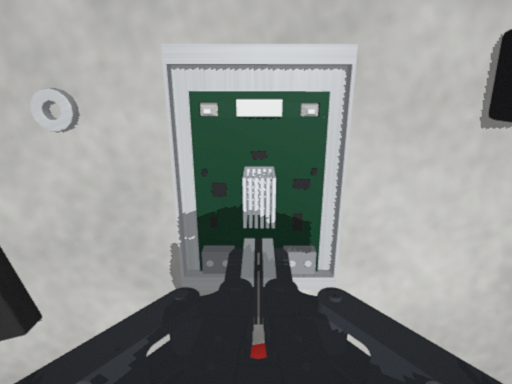

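Board lies loose over all three standoffs, tips showing in holes b (209,110) and c (310,110). Now to press_a with shut fingers.

Call:
jog_arm(translation=[[-0.013,0.005,0],[-0.013,0.005,-0.005],[-0.01,0.003,-0.015],[0,0,-0.02],[0,0,-0.015],[0,0,-0.005],[0,0,0],[0,0,0]], twist=[[-0.001,0.004,0],[0,0,0],[0,0,0],[0,0,0],[0,0,0],[0,0,0],[0,0,0],[0,0,0]], fingers=[0,0,0,0,0,0,0,0])

```text
clock: 14.55
eef_pos: [481.7, -137.9, 91.2]
ee_rot: [1.811, -2.562, -0.004]
wrist_force: [-0.0, 0.6, 0.2]
finger_gap: 0.004
```

```bash
python3 shot.py a0; python3 -c "
import cv2,numpy as np
im=cv2.imread('pics/r1.png');cv2.imwrite('pics/r1z.png',cv2.resize(im[90:130,195:325],None,fx=5,fy=5,interpolation=2))"
```

```text
14.55 [ 481.7 -137.9   91.2] toolx yaw -109.5 z [-0.005 -0.    -1.   ] 0.011 [-0.   0.6  0.2]
```

View pics/a0.png

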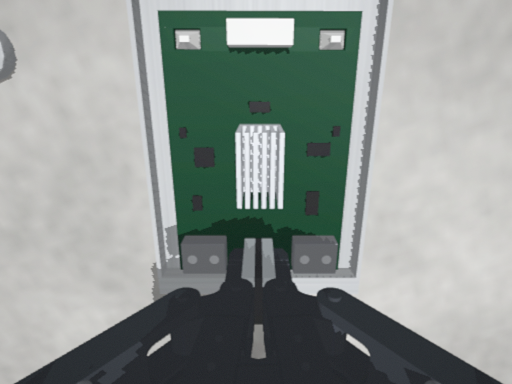

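View pics/r1z.png

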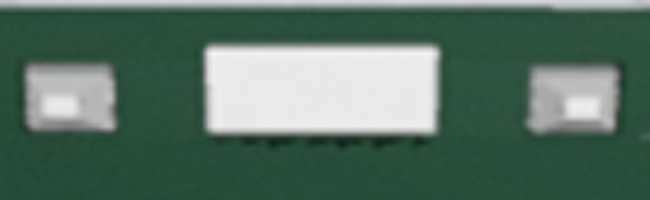

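Call:
jog_arm(translation=[[-0.001,0,-0.008],[0,0,-0.012],[0,0,-0.01],[0,0,-0.004],[0,0,-0.002],[0,0,0],[0,0,0],[0,0,0]], twist=[[0,-0.004,0],[0,0,0],[0,0,0],[0,0,0],[0,0,0],[0,0,0],[0,0,0],[0,0,0]], fingers=[0,0,0,0,0,0,0,0])

```text
clock: 15.27
eef_pos: [483.6, -138.8, 55.7]
ee_rot: [-1.81, 2.563, -0.008]
wrist_force: [-0.3, 0.7, -0.1]
finger_gap: 0.003
```

```bash
python3 shot.py a1
```

```text
15.2667 [ 483.6 -138.8   55.7] toolx yaw -109.5 z [ 0.006 -0.002 -1.   ] 0.005 [-0.3  0.7 -0.1]
```

View pics/a1.png

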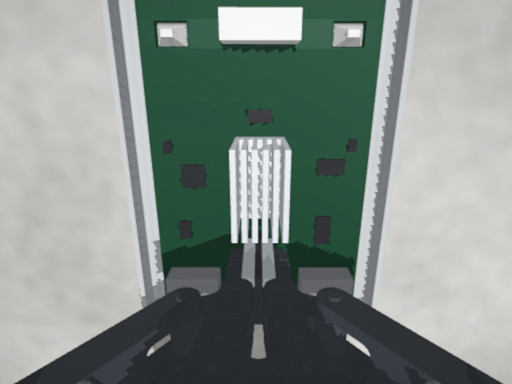

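Call:
jog_arm(translation=[[-0.002,0.001,-0.003],[-0.001,0,-0.003],[0,0,-0.002],[0,0,-0.001],[0,0,0],[0,0,0],[0,0,0],[0,0,0]], twist=[[0.001,0.005,0],[0,0,0],[0,0,0],[0,0,0],[0,0,0],[0,0,0],[0,0,0],[0,0,0]], fingers=[0,0,0,0,0,0,0,0])

```text
clock: 15.98
eef_pos: [480.9, -137.8, 46.7]
ee_rot: [-1.812, 2.565, -0.004]
wrist_force: [0.5, 0.0, -0.3]
finger_gap: -0.001
```

```bash
python3 st.py
```

```text
15.9833 [ 480.9 -137.8   46.7] toolx yaw -109.5 z [ 0.003 -0.001 -1.   ] [ 0.5  0.  -0.3] -0.001
```

Call:
jog_arm(translation=[[0,0,-0.0005],[0,0,-0.0005],[0,0,-0.0005],[0,0,-0.0005],[0,0,-0.0005],[0,0,-0.0005],[0,0,-0.0005],[0,0,-0.0005]], twist=[[0,0,0],[0,0,0],[0,0,0],[0,0,0],[0,0,0],[0,0,0],[0,0,0],[0,0,0]], fingers=[0,0,0,0,0,0,0,0])

```text
clock: 16.65
eef_pos: [481.2, -137.9, 42.7]
ee_rot: [-1.811, 2.565, -0.005]
wrist_force: [-0.4, -0.1, 0.1]
finger_gap: 0.003
```

Call:
jog_arm(translation=[[0,0,-0.0003],[0,0,-0.0003],[0,0,-0.0003],[0,0,-0.0003],[0,0,-0.0003],[0,0,-0.0003],[0,0,-0.0003],[0,0,-0.0003]], twist=[[0,0,0],[0,0,0],[0,0,0],[0,0,0],[0,0,0],[0,0,0],[0,0,0],[0,0,0]], fingers=[0,0,0,0,0,0,0,0])

```text
clock: 17.32
eef_pos: [481.2, -137.9, 41.0]
ee_rot: [-1.811, 2.565, -0.005]
wrist_force: [-2.2, -0.1, 4.9]
finger_gap: 0.002
```

Call:
jog_arm(translation=[[0,0,-0.0003],[0,0,-0.0003],[0,0,-0.0003],[0,0,-0.0003],[0,0,-0.0003],[0,0,-0.0003],[0,0,-0.0003],[0,0,-0.0003]], twist=[[0,0,0],[0,0,0],[0,0,0],[0,0,0],[0,0,0],[0,0,0],[0,0,0],[0,0,0]], fingers=[0,0,0,0,0,0,0,0])

```text
clock: 17.98
eef_pos: [481.2, -137.9, 38.5]
ee_rot: [-1.811, 2.565, -0.005]
wrist_force: [-1.6, 1.0, 5.3]
finger_gap: -0.0
```

Call:
jog_arm(translation=[[0,0,-0.0002],[0,0,-0.0002],[0,0,-0.0002],[0,0,-0.0002],[0,0,-0.0002],[0,0,-0.0002],[0,0,-0.0002],[0,0,-0.0002]], twist=[[0,0,0],[0,0,0],[0,0,0],[0,0,0],[0,0,0],[0,0,0],[0,0,0],[0,0,0]], fingers=[0,0,0,0,0,0,0,0])

```text
clock: 18.65
eef_pos: [481.2, -137.8, 37.6]
ee_rot: [-1.811, 2.565, -0.006]
wrist_force: [-2.3, -0.2, 7.1]
finger_gap: 0.001
```

Call:
jog_arm(translation=[[0,0,-0.0002],[0,0,-0.0002],[0,0,-0.0002],[0,0,-0.0002],[0,0,-0.0002],[0,0,-0.0002],[0,0,-0.0002],[0,0,-0.0002]], twist=[[0,0,0],[0,0,0],[0,0,0],[0,0,0],[0,0,0],[0,0,0],[0,0,0],[0,0,0]], fingers=[0,0,0,0,0,0,0,0])

```text
clock: 19.32
eef_pos: [481.2, -137.9, 37.6]
ee_rot: [-1.811, 2.565, -0.007]
wrist_force: [-1.3, 0.9, 7.4]
finger_gap: 0.002
```

Steps act as a force bound (0.2 mm/row ≈ 7 N). Increasing slowly.

Call:
jog_arm(translation=[[0,0,-0.0003],[0,0,-0.0003],[0,0,-0.0003],[0,0,-0.0003],[0,0,-0.0003],[0,0,-0.0003],[0,0,-0.0003],[0,0,-0.0003]], twist=[[0,0,0],[0,0,0],[0,0,0],[0,0,0],[0,0,0],[0,0,0],[0,0,0],[0,0,0]], fingers=[0,0,0,0,0,0,0,0])

```text
clock: 19.98
eef_pos: [481.2, -137.8, 37.2]
ee_rot: [-1.812, 2.565, -0.008]
wrist_force: [-2.6, 0.2, 9.1]
finger_gap: 0.004
```

Call:
jog_arm(translation=[[0,0,-0.0004],[0,0,-0.0004],[0,0,-0.0004],[0,0,-0.0004],[0,0,-0.0004],[0,0,-0.0004],[0,0,-0.0004],[0,0,-0.0004]], twist=[[0,0,0],[0,0,0],[0,0,0],[0,0,0],[0,0,0],[0,0,0],[0,0,0],[0,0,0]], fingers=[0,0,0,0,0,0,0,0])

```text
clock: 20.65
eef_pos: [481.2, -137.8, 36.8]
ee_rot: [-1.812, 2.566, -0.01]
wrist_force: [-3.7, 1.0, 11.0]
finger_gap: -0.001
```

Call:
jog_arm(translation=[[0,0,-0.0005],[0,0,-0.0005],[0,0,-0.0005],[0,0,-0.0005],[0,0,-0.0006],[0,0,-0.0006],[0,0,-0.0006],[0,0,-0.0006]], twist=[[0,0,0],[0,0,0],[0,0,0],[0,0,0],[0,0,0],[0,0,0],[0,0,0],[0,0,0]], fingers=[0,0,0,0,0,0,0,0])

```text
clock: 21.32
eef_pos: [481.2, -137.8, 36.0]
ee_rot: [-1.812, 2.566, -0.013]
wrist_force: [-3.9, 1.2, 13.0]
finger_gap: -0.005
```

```bash
python3 st.py
```

```text
21.3167 [ 481.2 -137.8   36. ] toolx yaw -109.5 z [ 0.005 -0.007 -1.   ] [-3.9  1.2 13. ] -0.005
```

Call:
jog_arm(translation=[[0,0,-0.0006],[0,0,-0.0006],[0,0,-0.0006],[0,0,-0.0006],[0,0,-0.0006],[0,0,-0.0006],[0,0,-0.0006],[0,0,-0.0006]], twist=[[0,0,0],[0,0,0],[0,0,0],[0,0,0],[0,0,0],[0,0,0],[0,0,0],[0,0,0]], fingers=[0,0,0,0,0,0,0,0])

```text
clock: 21.98
eef_pos: [481.2, -137.8, 36.0]
ee_rot: [-1.812, 2.566, -0.017]
wrist_force: [-4.9, 0.7, 13.5]
finger_gap: 0.001
```

Call:
jog_arm(translation=[[0,0,-0.0007],[0,0,-0.0007],[0,0,-0.0007],[0,0,-0.0007],[0,0,-0.0008],[0,0,-0.0008],[0,0,-0.0008],[0,0,-0.0008]], twist=[[0.001,0.001,0],[0.001,0.001,0],[0.001,0.001,0],[0.001,0.001,0],[0.001,0.001,0],[0.001,0.001,0],[0.001,0.001,0],[0.001,0.001,0]], fingers=[0,0,0,0,0,0,0,0])

```text
clock: 22.65
eef_pos: [481.7, -137.9, 32.5]
ee_rot: [1.811, -2.565, -0.0]
wrist_force: [-4.2, 0.7, 15.4]
finger_gap: -0.001
```

```bash
python3 st.py
```

```text
22.65 [ 481.7 -137.9   32.5] toolx yaw -109.6 z [-0.002 -0.001 -1.   ] [-4.2  0.7 15.4] -0.001
```

Call:
jog_arm(translation=[[0,0,-0.0008],[0,0,-0.0008],[0,0,-0.0008],[0,0,-0.0008],[0,0,-0.0008],[0,0,-0.0008],[0,0,-0.0008],[0,0,-0.0008]], twist=[[0,0,0],[0,0,0],[0,0,0],[0,0,0],[0,0,0],[0,0,0],[0,0,0],[0,0,0]], fingers=[0,0,0,0,0,0,0,0])

```text
clock: 23.32
eef_pos: [481.7, -137.9, 32.4]
ee_rot: [1.809, -2.564, 0.002]
wrist_force: [-5.4, 1.5, 15.0]
finger_gap: -0.002
```

```bash
python3 shot.py a3; python3 st.py
```

```text
23.3167 [ 481.7 -137.9   32.4] toolx yaw -109.6 z [-0.002 -0.003 -1.   ] 0.005 [-5.4  1.5 15. ]
23.3667 [ 481.7 -137.9   32.4] toolx yaw -109.6 z [-0.002 -0.003 -1.   ] [-5.5  0.2 15.6] -0.0
```

View pics/a3.png

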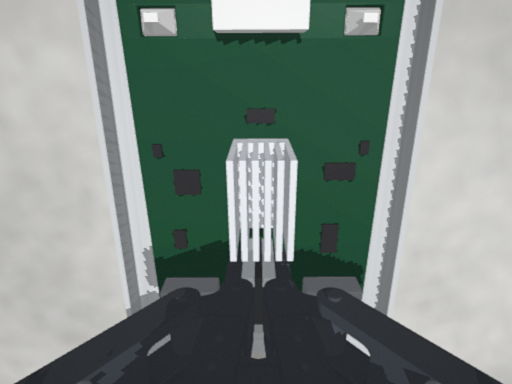

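Firm stop at 32.4 with 15 N after a sudden 3.5 mm drop, so a seems clicked. Over to b.

Call:
jog_arm(translation=[[0,0,0.01],[0,0,0.02],[0,0,0.02],[0.015,0,0.01],[0.025,0,0],[0.025,0,0],[0.012,0.001,0],[0.003,0.001,0]], twist=[[0,0,0],[0,0,0],[0,0,0],[0,0,0],[0,0,0],[0,0,0],[0,0,0],[0,0,0]], fingers=[0,0,0,0,0,0,0,0])

```text
clock: 24.03
eef_pos: [562.7, -136.5, 97.5]
ee_rot: [1.807, -2.565, -0.0]
wrist_force: [0.1, 0.1, -0.1]
finger_gap: 0.0
```

```bash
python3 st.py
```

```text
24.0333 [ 562.7 -136.5   97.5] toolx yaw -109.7 z [-0.004 -0.002 -1.   ] [ 0.1  0.1 -0.1] 0.0
```

Call:
jog_arm(translation=[[0.004,0,-0.004],[0.002,0,-0.012],[0.0,0,-0.015],[0,0,-0.008],[0,0,-0.004],[0,0,-0.002],[0,0,0],[0,0,0]], twist=[[0,0,0],[0,0,0],[0,0,0],[0,0,0],[0,0,0],[0,0,0],[0,0,0],[0,0,0]], fingers=[0,0,0,0,0,0,0,0])

```text
clock: 24.7
eef_pos: [564.4, -136.3, 46.6]
ee_rot: [1.804, -2.561, -0.007]
wrist_force: [0.2, -0.9, 0.1]
finger_gap: 0.005
```

```bash
python3 shot.py b3
```

```text
24.7 [ 564.4 -136.3   46.6] toolx yaw -109.7 z [-0.01  -0.001 -1.   ] 0.008 [ 0.2 -0.9  0.1]
```

View pics/b3.png

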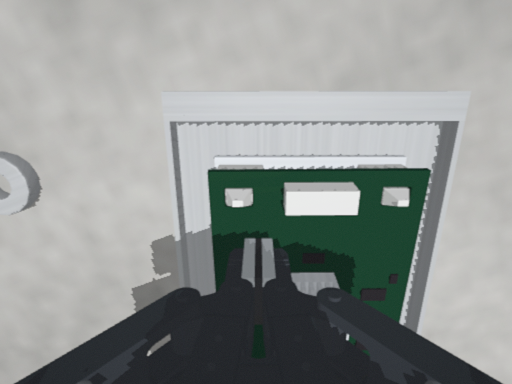

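Call:
jog_arm(translation=[[0.003,0,0],[0.002,0,-0.001],[0.001,0,-0.001],[0,0,-0.001],[0,0,-0.0006],[0,0,-0.0004],[0,0,-0.0003],[0,0,-0.0003]], twist=[[0,-0.005,0],[0,-0.004,0],[0,0,0],[0,0,0],[0,0,0],[0,0,0],[0,0,0],[0,0,0]], fingers=[0,0,0,0,0,0,0,0])

```text
clock: 25.42
eef_pos: [572.7, -136.7, 44.1]
ee_rot: [-1.807, 2.567, -0.007]
wrist_force: [-0.2, 0.1, -1.1]
finger_gap: -0.003
```

```bash
python3 st.py
```

```text
25.4167 [ 572.7 -136.7   44.1] toolx yaw -109.7 z [ 0.004 -0.002 -1.   ] [-0.2  0.1 -1.1] -0.003
```

Call:
jog_arm(translation=[[-0.0015,0.0005,-0.0006],[0,0,-0.0006],[0,0,-0.0006],[0,0,-0.0006],[0,0,-0.0006],[0,0,-0.0005],[0,0,-0.0004],[0,0,-0.0003]], twist=[[0,0.003,0],[0,0,0],[0,0,0],[0,0,0],[0,0,0],[0,0,0],[0,0,0],[0,0,0]], fingers=[0,0,0,0,0,0,0,0])

```text
clock: 26.08
eef_pos: [570.9, -136.1, 39.3]
ee_rot: [1.808, -2.568, 0.003]
wrist_force: [0.6, 0.2, -0.4]
finger_gap: -0.003
```

Call:
jog_arm(translation=[[0,0,-0.0003],[0,0,-0.0003],[0,0,-0.0003],[0,0,-0.0003],[0,0,-0.0003],[0,0,-0.0004],[0,0,-0.0004],[0,0,-0.0004]], twist=[[0,0,0],[0,0,0],[0,0,0],[0,0,0],[0,0,0],[0,0,0],[0,0,0],[0,0,0]], fingers=[0,0,0,0,0,0,0,0])

```text
clock: 26.75
eef_pos: [571.1, -136.1, 37.0]
ee_rot: [1.808, -2.568, 0.004]
wrist_force: [-1.8, 1.2, 5.4]
finger_gap: -0.003
```

Contact. Increasing in steps as before.

Call:
jog_arm(translation=[[0,0,-0.0004],[0,0,-0.0004],[0,0,-0.0004],[0,0,-0.0004],[0,0,-0.0005],[0,0,-0.0005],[0,0,-0.0005],[0,0,-0.0005]], twist=[[0,0,0],[0,0,0],[0,0,0],[0,0,0],[0,0,0],[0,0,0],[0,0,0],[0,0,0]], fingers=[0,0,0,0,0,0,0,0])

```text
clock: 27.42
eef_pos: [571.2, -136.1, 36.6]
ee_rot: [1.808, -2.569, 0.006]
wrist_force: [-2.3, 0.5, 5.8]
finger_gap: -0.0
```

```bash
python3 st.py
```

```text
27.4167 [ 571.2 -136.1   36.6] toolx yaw -109.7 z [ 0.002 -0.003 -1.   ] [-2.3  0.5  5.8] -0.0
```

Call:
jog_arm(translation=[[0,0,-0.0006],[0,0,-0.0006],[0,0,-0.0006],[0,0,-0.0006],[0,0,-0.0007],[0,0,-0.0007],[0,0,-0.0007],[0,0,-0.0007]], twist=[[0.0005,0,0],[0.0005,0,0],[0.0005,0,0],[0.0005,0,0],[0.0005,0,0],[0.0005,0,0],[0.0005,0,0],[0.0005,0,0]], fingers=[0,0,0,0,0,0,0,0])

```text
clock: 28.08
eef_pos: [571.5, -136.2, 36.0]
ee_rot: [-1.807, 2.567, -0.004]
wrist_force: [-3.5, 0.6, 8.0]
finger_gap: -0.0
```

Call:
jog_arm(translation=[[0,0,-0.0008],[0,0,-0.0008],[0,0,-0.0008],[0,0,-0.0008],[0,0,-0.0009],[0,0,-0.0009],[0,0,-0.0009],[0,0,-0.0009]], twist=[[0,0,0],[0,0,0],[0,0,0],[0,0,0],[0,0,0],[0,0,0],[0,0,0],[0,0,0]], fingers=[0,0,0,0,0,0,0,0])

```text
clock: 28.75
eef_pos: [571.6, -136.2, 35.3]
ee_rot: [-1.807, 2.567, -0.008]
wrist_force: [-3.6, 0.9, 9.6]
finger_gap: -0.001
```

```bash
python3 st.py
```

```text
28.75 [ 571.6 -136.2   35.3] toolx yaw -109.7 z [ 0.005 -0.003 -1.   ] [-3.6  0.9  9.6] -0.001
```

Call:
jog_arm(translation=[[0,0,-0.001],[0,0,-0.001],[0,0,-0.001],[0,0,-0.001],[0,0,-0.0011],[0,0,-0.0011],[0,0,-0.0011],[0,0,-0.0011]], twist=[[0.0005,0.0005,0],[0.0005,0.0005,0],[0.0005,0.0005,0],[0.0005,0.0005,0],[0.0005,0.0005,0],[0.0005,0.0005,0],[0.0005,0.0005,0],[0.0005,0.0005,0]], fingers=[0,0,0,0,0,0,0,0])

```text
clock: 29.42
eef_pos: [571.8, -136.1, 34.4]
ee_rot: [-1.807, 2.568, -0.004]
wrist_force: [0.2, -0.3, -0.2]
finger_gap: 0.003
```

Force dropped: b is snapping. Continuing to the hard stop.

Call:
jog_arm(translation=[[0,0,-0.0004],[0,0,-0.0004],[0,0,-0.0005],[0,0,-0.0005],[0,0,-0.0006],[0,0,-0.0006],[0,0,-0.0007],[0,0,-0.0007]], twist=[[0,0,0],[0,0,0],[0,0,0],[0,0,0],[0,0,0],[0,0,0],[0,0,0],[0,0,0]], fingers=[0,0,0,0,0,0,0,0])

```text
clock: 30.08
eef_pos: [572.4, -136.4, 31.3]
ee_rot: [-1.806, 2.567, -0.006]
wrist_force: [-4.4, 0.2, 13.0]
finger_gap: 0.001
```

```bash
python3 st.py
```

```text
30.0833 [ 572.4 -136.4   31.3] toolx yaw -109.7 z [ 0.004 -0.001 -1.   ] [-4.4  0.2 13. ] 0.001
```

Call:
jog_arm(translation=[[0,0,-0.0007],[0,0,-0.0007],[0,0,-0.0007],[0,0,-0.0007],[0,0,-0.0007],[0,0,-0.0007],[0,0,-0.0007],[0,0,-0.0007]], twist=[[0,0,0],[0,0,0],[0,0,0],[0,0,0],[0,0,0],[0,0,0],[0,0,0],[0,0,0]], fingers=[0,0,0,0,0,0,0,0])

```text
clock: 30.75
eef_pos: [572.4, -136.4, 31.3]
ee_rot: [-1.806, 2.568, -0.008]
wrist_force: [-2.2, 0.9, 10.3]
finger_gap: -0.0
```

```bash
python3 st.py
```

```text
30.75 [ 572.4 -136.4   31.3] toolx yaw -109.8 z [ 0.005 -0.003 -1.   ] [-2.2  0.9 10.3] -0.0
```

b is at a firm stop (31.3, no further travel). On to c.

Call:
jog_arm(translation=[[0,0,0.008],[0,0,0.012],[-0.005,-0.012,0.008],[-0.006,-0.016,0],[-0.005,-0.014,0],[-0.003,-0.008,-0.004],[-0.001,-0.003,-0.006],[0,0,-0.003]], twist=[[0.003,0.005,0.001],[0,0,0.001],[0,0,0],[0,0,0],[0,0,0],[0,0,0],[0,0,0],[0,0,0]], fingers=[0,0,0,0,0,0,0,0])

```text
clock: 31.42
eef_pos: [553.6, -189.9, 51.0]
ee_rot: [-1.812, 2.563, -0.002]
wrist_force: [-0.3, -0.0, -0.2]
finger_gap: 0.001
```

```bash
python3 shot.py c1
```

```text
31.4167 [ 553.6 -189.9   51. ] toolx yaw -109.5 z [ 0.003  0.001 -1.   ] 0.067 [-0.3 -0.  -0.2]
```

View pics/c1.png

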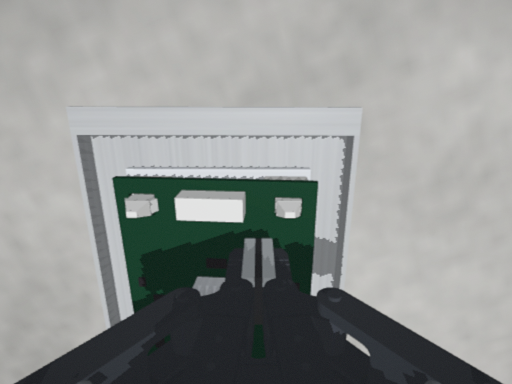

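View c1: barb b has sprung out over the board (140,205), while c (288,207) is still inside its hole.

Call:
jog_arm(translation=[[-0.002,-0.002,0],[-0.001,-0.001,-0.002],[-0.0005,0,-0.002],[0,0,-0.0015],[0,0,-0.001],[0,0,-0.0005],[0,0,0],[0,0,0]], twist=[[0,0.002,0],[0,0,0],[0,0,0],[0,0,0],[0,0,0],[0,0,0],[0,0,0],[0,0,0]], fingers=[0,0,0,0,0,0,0,0])

```text
clock: 32.13
eef_pos: [550.4, -187.8, 41.4]
ee_rot: [-1.82, 2.559, 0.006]
wrist_force: [0.5, 0.4, 0.2]
finger_gap: -0.004
```

```bash
python3 st.py
```

```text
32.1333 [ 550.4 -187.8   41.4] toolx yaw -109.2 z [-0.001  0.004 -1.   ] [0.5 0.4 0.2] -0.004
```

Call:
jog_arm(translation=[[-0.0005,-0.003,0],[-0.0005,-0.003,0],[0,-0.002,0],[0,-0.0005,-0.0003],[0,0,-0.0005],[0,0,-0.0005],[0,0,-0.0005],[0,0,-0.0005]], twist=[[-0.004,0,-0.006],[0,0,0],[0,0,0],[0,0,0],[0,0,0],[0,0,0],[0,0,0],[0,0,0]], fingers=[0,0,0,0,0,0,0,0])

```text
clock: 32.8
eef_pos: [549.6, -197.9, 39.4]
ee_rot: [1.811, -2.566, 0.001]
wrist_force: [-1.0, 0.2, 0.1]
finger_gap: -0.002
```

```bash
python3 st.py
```

```text
32.8 [ 549.6 -197.9   39.4] toolx yaw -109.6 z [-0.    -0.001 -1.   ] [-1.   0.2  0.1] -0.002
```

Within 2 mm of press_c; down.

Call:
jog_arm(translation=[[0,0.001,-0.0004],[0,0,-0.0004],[0,0,-0.0004],[0,0,-0.0004],[0,0,-0.0004],[0,0,-0.0004],[0,0,-0.0004],[0,0,-0.0004]], twist=[[0,0,0],[0,0,0],[0,0,0],[0,0,0],[0,0,0],[0,0,0],[0,0,0],[0,0,0]], fingers=[0,0,0,0,0,0,0,0])

```text
clock: 33.47
eef_pos: [549.7, -196.3, 36.0]
ee_rot: [1.812, -2.566, 0.001]
wrist_force: [-1.5, 0.3, 4.0]
finger_gap: 0.003
```

Call:
jog_arm(translation=[[0,0,-0.0004],[0,0,-0.0004],[0,0,-0.0004],[0,0,-0.0004],[0,0,-0.0005],[0,0,-0.0005],[0,0,-0.0005],[0,0,-0.0005]], twist=[[0,0,0],[0,0,0],[0,0,0],[0,0,0],[0,0,0],[0,0,0],[0,0,0],[0,0,0]], fingers=[0,0,0,0,0,0,0,0])

```text
clock: 34.13
eef_pos: [549.9, -196.5, 35.1]
ee_rot: [1.811, -2.566, 0.003]
wrist_force: [-2.5, 0.6, 8.6]
finger_gap: 0.0
```

```bash
python3 st.py
```

```text
34.1333 [ 549.9 -196.5   35.1] toolx yaw -109.6 z [ 0.    -0.002 -1.   ] [-2.5  0.6  8.6] 0.0
```

Call:
jog_arm(translation=[[0,0,-0.0006],[0,0,-0.0006],[0,0,-0.0006],[0,0,-0.0006],[0,0,-0.0007],[0,0,-0.0007],[0,0,-0.0007],[0,0,-0.0007]], twist=[[0.0005,0,0],[0.0005,0,0],[0.0005,0,0],[0.0005,0,0],[0.0005,0,0],[0.0005,0,0],[0.0005,0,0],[0.0005,0,0]], fingers=[0,0,0,0,0,0,0,0])

```text
clock: 34.8
eef_pos: [550.1, -196.6, 32.5]
ee_rot: [-1.81, 2.565, -0.0]
wrist_force: [-1.5, -0.1, 4.1]
finger_gap: 0.001
```

Call:
jog_arm(translation=[[0,0,-0.0005],[0,0,-0.0005],[0,0,-0.0005],[0,0,-0.0005],[0,0,-0.0006],[0,0,-0.0006],[0,0,-0.0007],[0,0,-0.0007]], twist=[[0,0,0],[0,0,0],[0,0,0],[0,0,0],[0,0,0],[0,0,0],[0,0,0],[0,0,0]], fingers=[0,0,0,0,0,0,0,0])

```text
clock: 35.47
eef_pos: [550.3, -196.7, 30.2]
ee_rot: [-1.81, 2.565, -0.001]
wrist_force: [-3.8, 1.5, 9.6]
finger_gap: -0.005
```

Call:
jog_arm(translation=[[0,0,-0.0007],[0,0,-0.0007],[0,0,-0.0007],[0,0,-0.0007],[0,0,-0.0007],[0,0,-0.0007],[0,0,-0.0007],[0,0,-0.0007]], twist=[[0,0,0],[0,0,0],[0,0,0],[0,0,0],[0,0,0],[0,0,0],[0,0,0],[0,0,0]], fingers=[0,0,0,0,0,0,0,0])

```text
clock: 36.13
eef_pos: [550.3, -196.7, 30.1]
ee_rot: [-1.811, 2.566, -0.003]
wrist_force: [-3.0, 1.8, 9.6]
finger_gap: -0.0
```

```bash
python3 st.py
```

```text
36.1333 [ 550.3 -196.7   30.1] toolx yaw -109.6 z [ 0.002 -0.001 -1.   ] [-3.   1.8  9.6] -0.0
```

c at a firm stop (30.1). Rising to inspect all three.

Call:
jog_arm(translation=[[0,0,0.01],[0,0,0.02],[0,0,0.02],[-0.01,0.006,0.02],[-0.02,0.015,0.01],[-0.025,0.015,0],[-0.025,0.015,0],[-0.015,0.01,0]], twist=[[0,0,0],[0,0,0],[0,0,0],[0,0,0],[0,0,0],[0,0,0],[0,0,0],[0,0,0]], fingers=[0,0,0,0,0,0,0,0])

```text
clock: 36.8
eef_pos: [454.8, -135.4, 115.2]
ee_rot: [-1.806, 2.566, -0.007]
wrist_force: [-1.0, -0.2, -0.6]
finger_gap: 0.003
```

Call:
jog_arm(translation=[[0,0,0],[0,0,0],[0,0,0],[0,0,0],[0,0,0],[0,0,0],[0,0,0],[0,0,0]], twist=[[0,0,0],[0,0,0],[0,0,0],[0,0,0],[0,0,0],[0,0,0],[0,0,0],[0,0,0]], fingers=[0,0,0,0,0,0,0,0])

```text
clock: 37.47
eef_pos: [455.3, -135.4, 116.7]
ee_rot: [-1.806, 2.565, -0.009]
wrist_force: [0.7, -0.3, -0.8]
finger_gap: 0.0
```

```bash
python3 shot.py v1
```

```text
37.4667 [ 455.3 -135.4  116.7] toolx yaw -109.7 z [ 0.007 -0.002 -1.   ] 0.009 [ 0.7 -0.3 -0.8]
```

View pics/v1.png

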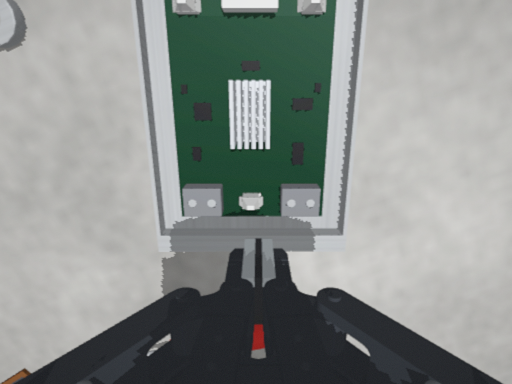

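```bash
python3 -c "
import cv2,numpy as np
im=cv2.imread('pics/v1.png');cv2.imwrite('pics/v1z.png',np.vstack([cv2.resize(im[0:30,165:335],None,fx=4.4,fy=4.4,interpolation=2),cv2.resize(im[175:225,165:335],None,fx=4.4,fy=4.4,interpolation=2)]))"
```

```text
(no output)
```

View pics/v1z.png

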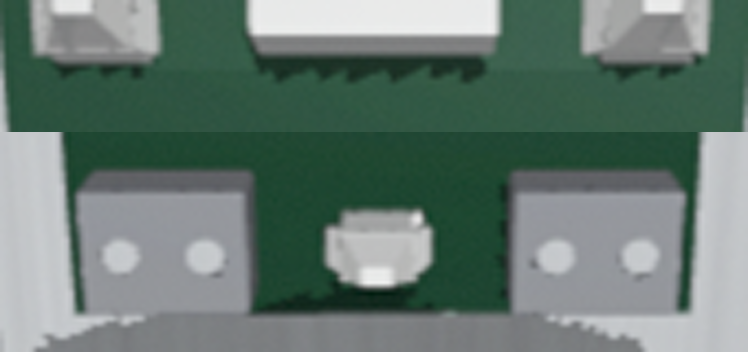

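All three barbs are sprung out over the board: a is about 107 px wide ≈ 18 mm at the local scale, b and c about 125 px ≈ 18.6 mm. Final check of the scene, then hand in.

Call:
jog_arm(translation=[[-0.005,0,0.015],[-0.005,0,0.015],[0,0,0.01],[0,0,0],[0,0,0],[0,0,0],[0,0,0],[0,0,0]], twist=[[0,0,0],[0,0,0],[0,0,0],[0,0,0],[0,0,0],[0,0,0],[0,0,0],[0,0,0]], fingers=[0,0,0,0,0,0,0,0])

```text
clock: 38.18
eef_pos: [445.1, -135.4, 155.9]
ee_rot: [-1.807, 2.566, -0.005]
wrist_force: [0.6, 0.1, 0.1]
finger_gap: 0.003
```

```bash
python3 shot.py v2
python3 - <<'E'
from station import ctrl
import cv2,numpy as np
a=ctrl.grab_frame("scene");cv2.imwrite("pics/sceneF.png",np.hstack([cv2.resize(a[170:280,20:400],None,fx=2,fy=2,interpolation=2)]))
b=cv2.imread("pics/scene0.png")
d=(cv2.absdiff(a,b).max(2)>40);
for n,(x,y) in dict(bearing=(220,254),batt=(57,230),bin=(363,212),brown=(278,176),pink=(396,183)).items(): print(n,d[y-12:y+12,x-20:x+20].sum())
E
```

```text
38.1833 [ 445.1 -135.4  155.9] toolx yaw -109.7 z [ 0.004 -0.001 -1.   ] 0.01 [0.6 0.1 0.1]
bearing 0
batt 0
bin 0
brown 0
pink 0
```

View pics/v2.png

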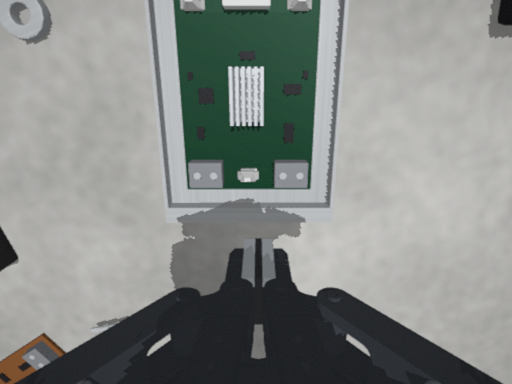

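View pics/sceneF.png

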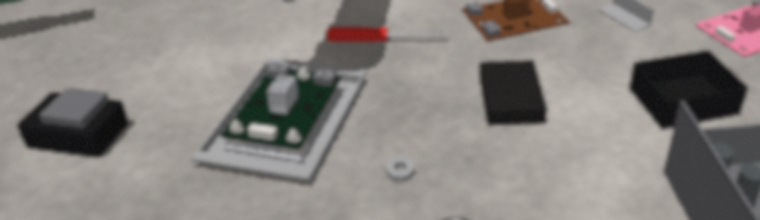

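The board sits level and locked in the tray, with all three snap heads above it. The other objects have not moved in the scene view.

```bash
python3 -c "
from station import ctrl
print(ctrl.hand_in())"
```

```text
the job is handed in; nothing more can be done
None
```

I lifted the board off the block by its heatsink, laid it loose over the three standoffs and let it go. Then I pressed it home with shut fingers beside a, then b, then c, and handed in after about 38 s.

**Clicks:** at each standoff the board dropped or the force fell suddenly, then it held firm with no further travel. The highest push I read was about 15.6 N, below the 30 N limit. Force is only reported at the end of each call, so short peaks in between were not seen.

**Last checks:** the close wrist view showed all three snap heads spread about 18 mm wide over the board's top. In the scene view the bearing, battery, bin and both look-alike boards are where they were, and the arm was clear of everything.

**Not checked:** the pin positions could not be read directly. No check failed or disagreed.

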